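Make up the staining kit and the sample kit

ROBOT

A 7-joint arm with a two-finger parallel gripper is mounted at the origin on a cart in front of the work surface, level with it; the furniture and walls round the work are solid. World frame = base frame: x ahead of the robot, y to its left, z up, the work surface at z = 0. Lengths are in m, angles in rad, forces in N, time in s.
With the tool pointing down it reaches from about 0.4 to 0.85 m from the base axis. Payload 10.4 kg.
Tool frame: the origin (TCP) lies at the very end of the fingers, on their centre line; the grasp point (between the pads) lies 19 mm behind it (r.grip_point_offset is the distance from the TCP to the grasp point, in m); z points along the fingers, y is the line along which they close (so a half turn about z gives the same grasp; the last joint's range is limited). The gripper opens to 87 mm and grips with 3 to 60 N. Pads are 19 mm wide; open, the fingers measure 117 mm over their backs; the gripper's body (75 mm by 190 mm) begins 51 mm behind the grasp point.
Start: joints at [1.098, 0.332, -0.065, 1.46, 0.022, 1.35, -0.088], TCP at [0.272, -0.563, 0.223] pointing down, gripper open.
Joint ranges: [-2.6, 2.6], [-0.5, 2.12], [-1.47, 1.34], [0.16, 2.42], [-1.27, 4.41], [0.06, 2.06], [-2.6, 2.6]. Speed limits (rad/s): [2.22, 2.22, 2.79, 2.79, 3.14, 3.14, 3.14].

INTERFACE

Orientations are given as a unit quaternion [w, x, y, z].
In Python, from station import r gives the robot as it stands.
- The arm moves only by the tool drive_tool, never from a script. Its argument "plan" is a list of rows, each an object with "offset": the shift along the tool's x, y, z in m, a list of three; "spin": the turn about the tool's z in rad. In form: [{"offset": [dx, dy, dz], "spin": spin}, ...]. A call has 1 to 12 rows; each row shifts and turns the commanded pose from where the row before left it, along the tool's axes as they then stand; what a row does not reach is not made up. A row lasts 1/10 s, in which the tool goes at most 50 mm and 8.59 degrees, less where a joint would pass 70% of its speed; a pose out of reach is approached as far as the arm can. A call with a gripper value outside its range is refused whole. "fingers" is the finger opening in m, from 0 to 0.087, set as the call begins (left out, the last holds). The fingers move at their own pace and stop on an object; "squeeze" is the grip in N (left out, the last holds). Time passes only in rows, so rows that do not move let the fingers close. It gives the time, the measured TCP pose, the force, the opening and the grip force at its end, in the units of the state.
- r.state(): the state, without advancing time (a new reading comes with each control period).
- r.camera(name): name is "side" or "top" or "wrist"; returns a dict with "frame" (480x640x3 uint8, red, green, blue), "fx", "fy", "cx", "cy" (pixels), "xyz" and "rotation" of the camera in the world. Camera axes: x right, y down, z forward; pixel columns grow to the right and rows downward; lengths in m; the calibration is good to about 2 mm. A picture is of the moment at which its call begins. There is no depth.
- r.finish_job(): hands the job in; it is judged then, once.
The state is a dict: "time_s": time; "joint_pos": joint angles; "qd": joint speeds; "tau": joint torques, N m; "eef_pos": TCP position; "ee_rot": TCP orientation; "wrist_force": force on the tool from outside, world axes, zero at the start; "ft_torque": the same for the moment, N m; "gripper_width": finger opening in m; "grasp_force": force on a finger pad.
Only numpy, scipy, OpenCV 4.12 (cv2) and the standard library are available. Lean on these libraries where they do the work, as an engineer would, in place of code of your own. Each camera call takes 0.05 s, during which the arm holds its last target. There are 200 camera calls.

TASK

Make up two kits from the stock on the bench. In the tray with two bays put the staining kit: the blue carton flat in the oblong bay and the small amber bottle standing in the square bay. In the tray with three bays put the sample kit: the conical flask in the largest bay, the crucible in the middle-sized bay and the narrower rubber stopper in the smallest, all standing upright on the bay floors; leave the wider stopper and the beaker where they stand.

Things in the scene. Friction and masses are not known exactly. Their poses are not given: they have to be found in the camera images.
- tray_two: Fixed shallow kit tray with white rims and grey bay floors, with TWO bays, 70 x 158 mm (x, y), rim and partition 9 mm high, bay floors 3 mm above the worktop, walls at least 4 mm thick. A 10 mm lug sticks out at each end, no higher than the rim. Origin at the centre of its underside, y along its length. Oblong bay 62 x 88 mm (x, y) centred at x 0, y +31 mm; square bay 58 x 58 mm centred at x 0, y -46 mm.
- tray_three: Fixed shallow kit tray with white rims and grey bay floors, with THREE square bays of different sizes in a row, 78 x 182 mm (x, y), rim and partitions 9 mm high, bay floors 3 mm above the worktop, walls at least 4 mm thick. A 10 mm lug sticks out at each end, no higher than the rim. Origin at the centre of its underside, y along its length. Largest bay 70 x 70 mm centred at y +52 mm, middle-sized bay 58 x 58 mm at y -16 mm, smallest bay 38 x 38 mm at y -68 mm, all at x 0.
- small_bottle: Small amber reagent bottle with a white screw cap, standing: body 42 mm in diameter up to z 56 mm, cap 30 mm in diameter from z 73 mm, 85 mm high in all, 0.09 kg. Origin at the centre of its underside, z up.
- blue_carton: Small flat blue carton of cover slips, 45 x 70 x 24 mm (its x, y, z), 0.05 kg, lying flat; the same either way round. Origin at the centre of its underside, z up.
- conical_flask: Small conical glass flask with a little pink filling, standing: base 51 mm in diameter, tapering to a neck 24 mm in diameter from z 68 to 88 mm (top), 0.06 kg; best grasped by the neck. Origin at the centre of its underside, z up.
- crucible: White porcelain crucible standing open: rim 44 mm in diameter at z 35 mm (top), tapering down to a foot 26 mm in diameter, 0.045 kg; best grasped across the outside of the rim. Origin at the centre of its underside, z up.
- narrow_stopper: The narrower of two red-brown rubber stoppers, standing: 20 mm in diameter, 24 mm high, 0.01 kg. Origin at the centre of its underside, z up.
- wide_stopper: The wider of the two red-brown rubber stoppers, standing: 28 mm in diameter, 24 mm high. It belongs to neither kit and stays where it is. Origin at the centre of its underside, z up.
- small_beaker: Small clear beaker with a spout, standing: 44 x 51 mm over the rim, 59 mm high. It belongs to neither kit and stays where it is. Origin at the centre of its underside, z up.
There are look-alikes about, which are no part of the job. Leave any green look-alike of the small_bottle alone. Leave any green look-alike of the conical_flask alone.

How it is judged:
By the outcome, as a careful person would: the job done as asked, in the order asked, and still so for the second after the job is handed in, with the robot touching nothing.
It also fails if it takes over 144 s, if anything falls off the work surface, if the arm or the gripper's body presses on something with over 40 N, if the wrist force passes 120 N, or if a joint passes its speed limit or range.

## Working session

There is one attempt and no reset: what is moved stays moved. The work goes in short steps, Python scripts to look and compute and a tool call to move; the robot and the scene stay as the last step left them, time stands still between calls to the robot, and variables do not carry over. Pictures are saved under pics/ and viewed, at most 14 in all, crops included, and the job is handed in when it is done.

Besides the shell and the picture viewer there is one more tool, called by a JSON object that holds its "name" and its "arguments". drive_tool: Moves the arm, as the interface text tells. Its arguments: {"type":"object","properties":{"plan":{"type":"array"},"fingers":{"type":"number"},"squeeze":{"type":"number"}},"required":["plan"]}

```bash
mkdir -p pics; ls
python3 - <<'E'
from station import r
import cv2
print(r.state())
for n in("top","side"):
    c=r.camera(n);print(n,c["fx"],c["fy"],c["cx"],c["cy"],c["xyz"],c["rotation"])
    cv2.imwrite(f"pics/{n}0.png",c["frame"][:,:,::-1])
E
```

```text
pics
{'time_s': 0.0, 'joint_pos': array([ 1.09839415,  0.33289844, -0.06471113,  1.46096361,  0.02163676,
        1.34989707, -0.08852341]), 'qd': array([ 8.18054439e-05, -7.06183502e-04,  8.74364984e-04,  6.94629690e-04,
        4.29622014e-04, -6.60348203e-04, -1.10388570e-03]), 'tau': array([ 9.83225182e-04, -6.23259401e+01,  2.49694765e-02, -3.89905894e+01,
       -6.15374465e-02,  3.96257162e-02,  1.20855843e-04]), 'eef_pos': array([ 0.27155792, -0.56248046,  0.22172675]), 'ee_rot': array([-7.03436997e-04,  9.74814049e-01,  2.23018003e-01, -2.12531564e-04]), 'wrist_force': array([ 1.30270963,  0.3968655 , -0.34562661]), 'ft_torque': array([0.04184305, 0.02212904, 0.00296515]), 'grasp_force': 0.0, 'gripper_width': 0.08717098301318135}
top 562.0106985304371 562.0106985304371 320.8822687162308 243.6566898821171 [0.51313142 0.01907552 1.04592704] [-0.03013096  0.71544452 -0.69688992  0.03969511]
side 548.8478082941994 548.8478082941994 311.4582841489334 244.65974711960396 [0.32218158 0.88042657 0.40194202] [ 0.08124445 -0.12428581  0.82005511 -0.55268616]
```

View pics/top0.png

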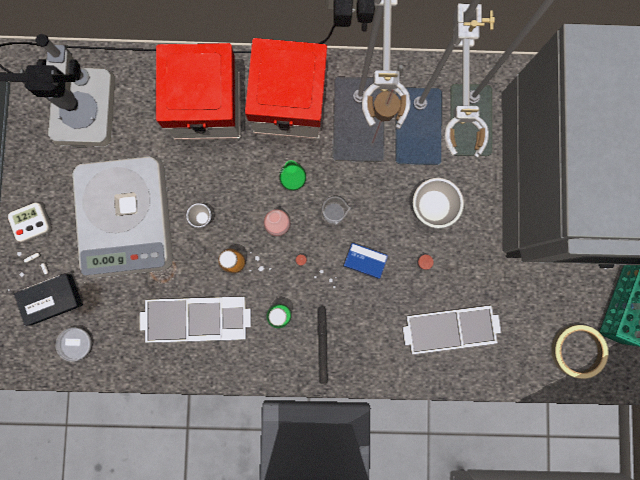

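View pics/side0.png

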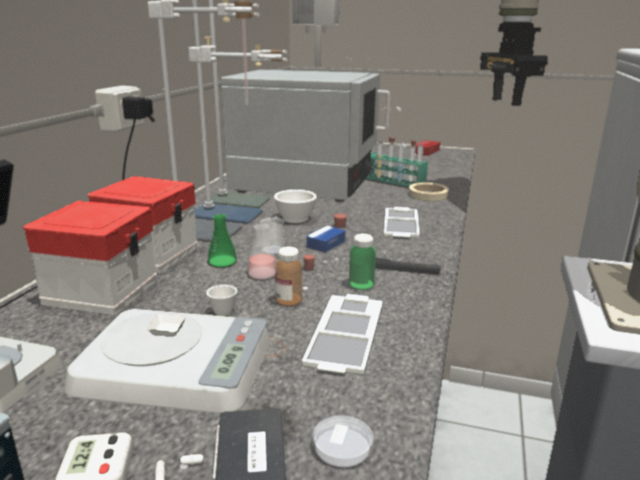

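The top view shows these items, with look-alikes listed by pixel:
- Amber bottle at (231,260), with a green twin at (279,316).
- Pink flask at (277,222), with a green twin at (292,176).
- Crucible at (199,215), with a bigger white mortar at (438,203) and a beaker at (335,210).
- Stoppers at (301,259), which looks narrow, and (426,262), which looks wide.
- Blue carton at (366,260).
- Three-bay tray at (195,319) and two-bay tray at (452,330), both with their larger bay to the image left (+y).

The side view agrees with this.

```bash
cat > h.py <<'E'
from station import r
import numpy as np, cv2
from scipy.spatial.transform import Rotation as R
def rot(q): return R.from_quat([q[1],q[2],q[3],q[0]])
def cast(c,px,z):
    px=np.atleast_2d(np.asarray(px,float))
    d=np.c_[(px[:,0]-c["cx"])/c["fx"],(px[:,1]-c["cy"])/c["fy"],np.ones(len(px))]
    d=rot(c["rotation"]).apply(d); o=np.asarray(c["xyz"])
    return o+d*((z-o[2])/d[:,2])[:,None]
def proj(c,p):
    q=rot(c["rotation"]).inv().apply(np.atleast_2d(p)-np.asarray(c["xyz"]))
    return np.c_[c["fx"]*q[:,0]/q[:,2]+c["cx"],c["fy"]*q[:,1]/q[:,2]+c["cy"]]
def blob(m,roi=None):
    """largest contour in mask, optionally within roi (x0,y0,x1,y1)"""
    m=m.astype(np.uint8)
    if roi:
        k=np.zeros_like(m);x0,y0,x1,y1=roi;k[y0:y1,x0:x1]=1;m=m*k
    cs=cv2.findContours(m,cv2.RETR_EXTERNAL,cv2.CHAIN_APPROX_NONE)[0]
    return max(cs,key=cv2.contourArea)
def hsv(c): return cv2.cvtColor(c["frame"],cv2.COLOR_RGB2HSV).astype(int)
def circ(c,ct,z):
    p=cast(c,ct[:,0],z)[:,:2].astype(np.float32)
    (x,y),rad=cv2.minEnclosingCircle(p); return np.round([x,y,2*rad],4)
def rect(c,ct,z):
    p=cast(c,ct[:,0],z)[:,:2].astype(np.float32)
    b=cv2.minAreaRect(p); q=cv2.boxPoints(b); e=[q[1]-q[0],q[2]-q[1]]
    l=max(e,key=np.linalg.norm); yaw=np.arctan2(l[1],l[0])-np.pi/2
    yaw=(yaw+np.pi/2)%np.pi-np.pi/2
    return np.round(b[0],4),np.round(b[1],4),"yaw of long side from +y",round(float(yaw),4)
def move_to(x,y,yaw=None):
    """tool-frame xy offset from now to world x,y ; spin so tool y axis is along world angle yaw (mod pi)"""
    s=r.state();T=rot(s["ee_rot"]);d=T.inv().apply([x-s["eef_pos"][0],y-s["eef_pos"][1],0])
    o=np.round(d,4)
    if yaw is not None:
        ty=T.apply([0,1,0]);a=np.arctan2(ty[1],ty[0]);sp=-(yaw-a)
        o=(o,"spin",round((sp+np.pi/2)%np.pi-np.pi/2,4))
    return o
E
python3 - <<'E'
from h import *
c=r.camera("top");H=hsv(c);h,s,v=H[...,0],H[...,1],H[...,2]
red=((h<8)|(h>172))&(s>110)
print("nst",circ(c,blob(red,(290,248,312,270)),.024))
print("wst",circ(c,blob(red,(410,245,445,280)),.024))
print("carton",rect(c,blob((h>95)&(h<125)&(s>100),(335,230,395,285)),.024))
wh=(s<40)&(v>190)
print("cap",circ(c,blob(wh,(215,245,247,275)),.085))
pink=((h<12)|(h>165))&(s>50)
print("flask pink",circ(c,blob(pink,(255,200,295,242)),.01))
print("crucible",circ(c,blob((s<50)&(v>125),(183,200,216,232)),.035))
print("t3",rect(c,blob(wh,(130,285,258,350)),.009))
print("t2",rect(c,blob(wh,(400,295,505,360)),.009))
f=c["frame"]
cr=[cv2.resize(f[y-30:y+30,x-40:x+40],(400,300),interpolation=cv2.INTER_CUBIC) for x,y in((301,259),(426,262),(277,215),(199,215))]
cv2.imwrite("pics/cr.png",np.vstack([np.hstack(cr[:2]),np.hstack(cr[2:])])[:,:,::-1])
w=r.camera("wrist");st=r.state();print(rot(st["ee_rot"]).inv().apply(w["xyz"]-st["eef_pos"]),(rot(st["ee_rot"]).inv()*rot(w["rotation"])).as_euler("xyz"),w["fx"])
print(rot(st["ee_rot"]).as_matrix())
E
```

```text
nst [0.5847 0.0425 0.0196]
wst [ 0.5865 -0.1853  0.0281]
carton (array([ 0.5864, -0.0753]), array([0.0703, 0.0459]), 'yaw of long side from +y', -0.3152)
cap [0.5782 0.1663 0.0282]
flask pink [0.6537 0.0897 0.0509]
crucible [0.6595 0.2303 0.0458]
t3 (array([0.4717, 0.2324]), array([0.0771, 0.1997]), 'yaw of long side from +y', 0.0578)
t2 (array([ 0.4647, -0.2368]), array([0.0692, 0.1775]), 'yaw of long side from +y', 0.1511)
[ 0.0645263   0.00061363 -0.1618059 ] [-2.43852667e-01 -3.02638211e-05  1.56943157e+00] 379.48245392236083
[[ 9.00534816e-01  4.34783685e-01 -4.39240097e-04]
 [ 4.34783900e-01 -9.00534521e-01  7.32665131e-04]
 [-7.70000250e-05 -8.50764981e-04 -9.99999635e-01]]
```

View pics/cr.png

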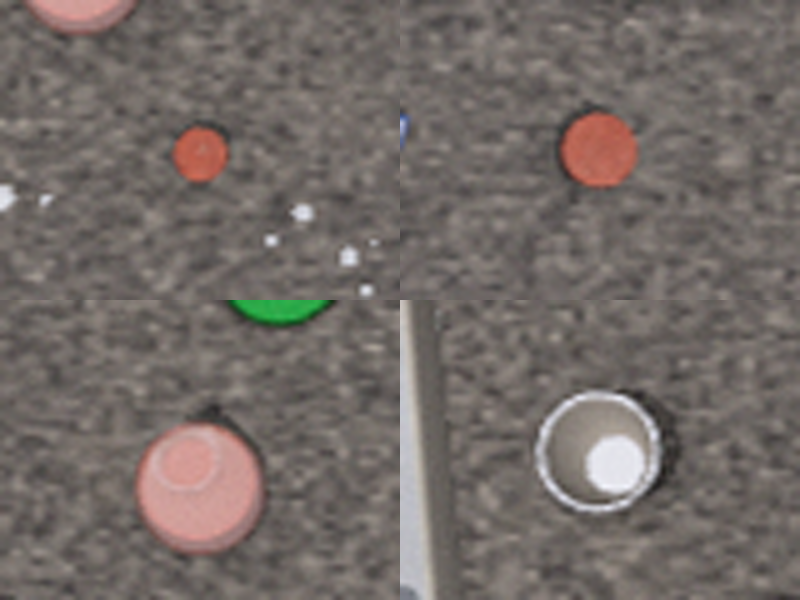

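The crop confirms my choices, and the sizes fit the description:
- Narrow stopper 19.6 mm, wide stopper 28.1 mm.
- Flask 51 mm, pink with its neck ring.
- Crucible about 45 mm.
- Carton 70x46 mm.

Next I check how high the clamps on the stands hang, because the hand has to pass near them.

Run:
```python
from h import *
t=r.camera("top");s=r.camera("side")
def tri(a,b):
    o1,o2=np.array(t["xyz"]),np.array(s["xyz"])
    d1=cast(t,[a],0)[0]-o1;d2=cast(s,[b],0)[0]-o2
    if d2@rot(s["rotation"]).apply([0,0,1])<0:d2=-d2
    k=np.linalg.lstsq(np.c_[d1,-d2],o2-o1,rcond=None)[0]
    p,q=o1+k[0]*d1,o2+k[1]*d2
    return np.round((p+q)/2,3),round(np.linalg.norm(p-q),4)
print("clamp1",tri((386,125),(257,9)));print("clamp2",tri((467,152),(283,56)))
print("oven front corner", cast(t,[(505,255)],.0),cast(t,[(568,262)],.3))
for xy,l in(((.5782,.1663),.085),((.6537,.0897),.088)):
    print("side check",proj(s,[*xy,l]),proj(s,[*xy,0]))
print(move_to(.36,-.33),move_to(.5864,-.0753,-.315))
```

```text
clamp1 (array([ 0.71 , -0.06 ,  0.423]), np.float64(0.0051))
clamp2 (array([ 0.705, -0.175,  0.341]), np.float64(0.0029))
oven front corner [[ 0.60493305 -0.33957508  0.        ]] [[ 0.57146439 -0.32134448  0.3       ]]
side check [[287.17611523 250.48347999]] [[287.85938884 300.92973392]]
side check [[259.50334912 226.46899978]] [[261.11649045 274.6404808 ]]
[ 1.807e-01 -1.712e-01  1.000e-04] (array([ 4.953e-01, -3.022e-01,  1.000e-04]), 'spin', np.float64(-0.8061))
```

Sizes and heights agree, and the clamps (x 0.705 m or more, z 0.34 m or more) clear the hand. Moving toward the carton.

{"name": "drive_tool", "arguments": {"plan": [{"offset": [0.02,-0.019,0],"spin": 0},{"offset": [0.032,-0.03,0],"spin": 0},{"offset": [0.032,-0.03,0],"spin": 0},{"offset": [0.032,-0.03,0],"spin": 0},{"offset": [0.032,-0.03,0],"spin": 0},{"offset": [0.032,-0.03,0],"spin": 0},{"offset": [0.04,-0.02,0],"spin": 0},{"offset": [0.04,-0.015,0],"spin": 0},{"offset": [0.04,-0.015,0],"spin": 0},{"offset": [0.04,-0.015,0],"spin": 0},{"offset": [0.04,-0.015,0],"spin": 0},{"offset": [0.04,-0.015,0],"spin": 0}]}}

```text
time_s: 1.5
eef_pos: [0.5362, -0.1412, 0.2227]
ee_rot: [0.0, 0.975, 0.223, 0.0]
wrist_force: [1.5, -0.3, 0.8]
gripper_width: 0.087
grasp_force: 0.0
```

{"name": "drive_tool", "arguments": {"plan": [{"offset": [0.04,-0.025,0],"spin": 0},{"offset": [0.035,-0.025,0],"spin": 0},{"offset": [0,0,0],"spin": -0.134},{"offset": [0,0,0],"spin": -0.134},{"offset": [0,0,0],"spin": -0.134},{"offset": [0,0,0],"spin": -0.134},{"offset": [0,0,0],"spin": -0.134},{"offset": [0,0,0],"spin": -0.134},{"offset": [0,0,0],"spin": 0},{"offset": [0,0,0],"spin": 0}]}}

```text
time_s: 2.5
eef_pos: [0.581, -0.065, 0.2225]
ee_rot: [-0.0, 0.811, 0.585, -0.0]
wrist_force: [0.5, -0.1, 0.2]
gripper_width: 0.0869
grasp_force: 0.0
```

Run:
```python
from h import *
c=r.camera("wrist");H=hsv(c);h,s,v=H[...,0],H[...,1],H[...,2]
print(r.state()["eef_pos"],r.state()["ee_rot"],r.state()["time_s"])
print(rect(c,blob((h>95)&(h<125)&(s>100)),.024))
print(move_to(.5864,-.0753,-.315))
cv2.imwrite("pics/w1.png",c["frame"][:,:,::-1])
```

```text
[ 0.5809924  -0.06493542  0.22253986] [ 3.23946048e-05  8.10989044e-01  5.85061339e-01 -2.04935391e-06] 2.55
(array([ 0.5845, -0.0749]), array([0.0714, 0.0437]), 'yaw of long side from +y', -0.3298)
(array([-0.0081,  0.0084,  0.    ]), 'spin', np.float64(-0.0059))
```

View pics/w1.png

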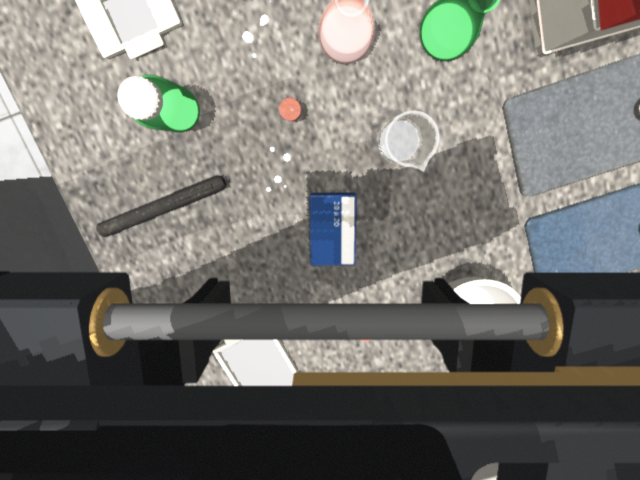

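The wrist view shows the blue carton at (333,230), square between the fingers, with the pink flask at (347,30) and the beaker at (408,138) well clear. Both measurements agree within 2 mm. Picking it.

{"name": "drive_tool", "arguments": {"plan": [{"offset": [-0.008,0.0075,0],"spin": -0.01},{"offset": [0,0,0.03],"spin": 0},{"offset": [0,0,0.04],"spin": 0},{"offset": [0,0,0.04],"spin": 0},{"offset": [0,0,0.04],"spin": 0},{"offset": [0,0,0.03],"spin": 0},{"offset": [0,0,0.02],"spin": 0},{"offset": [0,0,0.0125],"spin": 0},{"offset": [0,0,0],"spin": 0},{"offset": [0,0,0],"spin": 0}], "fingers": 0.08}}

```text
time_s: 3.55
eef_pos: [0.5863, -0.0751, 0.0109]
ee_rot: [0.0, 0.807, 0.59, 0.0]
wrist_force: [1.2, 0.5, 0.1]
gripper_width: 0.0795
grasp_force: 0.0
```

{"name": "drive_tool", "arguments": {"plan": [{"offset": [0,0,0],"spin": 0},{"offset": [0,0,0],"spin": 0},{"offset": [0,0,0],"spin": 0},{"offset": [0,0,0],"spin": 0},{"offset": [0,0,0],"spin": 0},{"offset": [0,0,0],"spin": 0},{"offset": [0,0,0],"spin": 0}], "fingers": 0.02, "squeeze": 15}}

```text
time_s: 4.25
eef_pos: [0.5857, -0.0748, 0.0102]
ee_rot: [0.0, 0.807, 0.591, -0.0]
wrist_force: [-1.7, 0.9, 1.4]
gripper_width: 0.0447
grasp_force: 15.0
```

Run:
```python
from h import *
# tray bays in world, from top measurement
for n,c,y,b in(("t2",(.4647,-.2368),.1511,(.031,-.046)),("t3",(.4717,.2324),.0578,(.052,-.016,-.068))):
    for k in b: print(n,k,np.round(np.array(c)+k*np.array([-np.sin(y),np.cos(y)]),4))
print(move_to(.460,-.2061,.1511))
```

```text
t2 0.031 [ 0.46   -0.2062]
t2 -0.046 [ 0.4716 -0.2823]
t3 0.052 [0.4687 0.2843]
t3 -0.016 [0.4726 0.2164]
t3 -0.068 [0.4756 0.1645]
(array([-0.1631, -0.0802,  0.    ]), 'spin', np.float64(-0.4581))
```

{"name": "drive_tool", "arguments": {"plan": [{"offset": [0,0,-0.02],"spin": 0},{"offset": [0,0,-0.04],"spin": 0},{"offset": [0,0,-0.04],"spin": 0},{"offset": [-0.02,-0.01,-0.03],"spin": -0.06},{"offset": [-0.035,-0.017,-0.01],"spin": 0},{"offset": [-0.035,-0.017,0],"spin": 0},{"offset": [-0.035,-0.017,0],"spin": 0},{"offset": [-0.038,-0.019,0],"spin": 0},{"offset": [0,0,0],"spin": -0.13},{"offset": [0,0,0],"spin": -0.13},{"offset": [0,0,0],"spin": -0.138},{"offset": [0,0,0],"spin": 0}]}}

```text
time_s: 5.45
eef_pos: [0.4671, -0.2124, 0.15]
ee_rot: [0.0, 0.651, 0.759, -0.0]
wrist_force: [0.7, -0.2, 0.1]
gripper_width: 0.045
grasp_force: 15.0
```

Run:
```python
from h import *
c=r.camera("wrist")
print(r.state()["eef_pos"],r.state()["gripper_width"],move_to(.460,-.2062,.1511))
cor=[(.460,-.2062,.003),(.4716,-.2823,.003)]
print(proj(c,cor).round())
t=r.camera("top");print(r.state()["time_s"])
cv2.imwrite("pics/w2.png",c["frame"][:,:,::-1])
```

```text
[ 0.46713805 -0.21237246  0.14999701] 0.04460782552320879 (array([ 0.0072, -0.0061,  0.    ]), 'spin', np.float64(-0.003))
[[319. 224.]
 [319. 311.]]
5.55
```

View pics/w2.png

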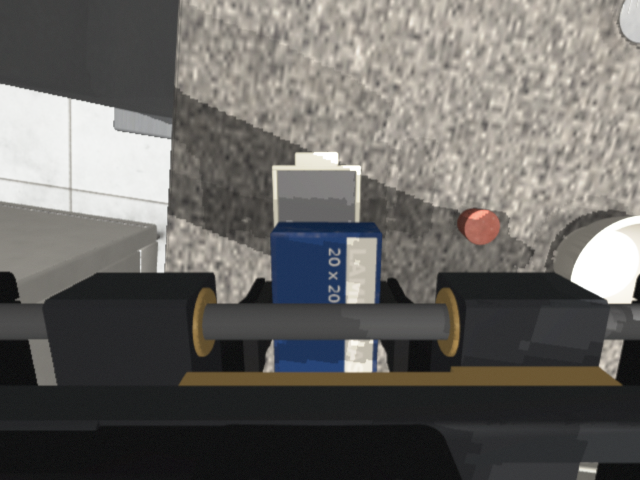

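The wrist view shows the carton held square. The tray rim beyond it runs from column 273 to 361, so its centre is at column 317, against 319 predicted. The tray axis is good to about 1 mm. Lowering and releasing.

{"name": "drive_tool", "arguments": {"plan": [{"offset": [0.007,-0.006,0],"spin": 0},{"offset": [0,0,0.03],"spin": 0},{"offset": [0,0,0.035],"spin": 0},{"offset": [0,0,0.03],"spin": 0},{"offset": [0,0,0.02],"spin": 0},{"offset": [0,0,0.012],"spin": 0},{"offset": [0,0,0.005],"spin": 0},{"offset": [0,0,0.003],"spin": 0},{"offset": [0,0,0],"spin": 0},{"offset": [0,0,0],"spin": 0}]}}

```text
time_s: 6.55
eef_pos: [0.4608, -0.2066, 0.0159]
ee_rot: [0.001, 0.652, 0.758, 0.0]
wrist_force: [0.3, 1.0, -0.7]
gripper_width: 0.0449
grasp_force: 15.0
```

{"name": "drive_tool", "arguments": {"plan": [{"offset": [0,0,0],"spin": 0},{"offset": [0,0,0],"spin": 0},{"offset": [0,0,0],"spin": 0},{"offset": [0,0,0],"spin": 0},{"offset": [0,0,-0.02],"spin": 0},{"offset": [0,0,-0.04],"spin": 0},{"offset": [0,0,-0.04],"spin": 0},{"offset": [0,0,-0.04],"spin": 0},{"offset": [0,0,-0.04],"spin": 0},{"offset": [0,0,-0.02],"spin": 0},{"offset": [0,0,0],"spin": 0}], "fingers": 0.07}}

```text
time_s: 7.65
eef_pos: [0.4617, -0.2069, 0.2183]
ee_rot: [0.003, 0.652, 0.758, 0.0]
wrist_force: [-0.0, 0.3, -0.2]
gripper_width: 0.0698
grasp_force: 0.0
```

Run:
```python
from h import *
c=r.camera("top");H=hsv(c);h,s,v=H[...,0],H[...,1],H[...,2]
w=r.camera("wrist");G=hsv(w)
print(rect(w,blob((G[...,0]>95)&(G[...,0]<125)&(G[...,1]>100)),.027))
print(r.state()["eef_pos"],r.state()["joint_pos"],move_to(.5782,.1663,np.pi/2))
cv2.imwrite("pics/w3.png",w["frame"][:,:,::-1])
```

```text
(array([ 0.4599, -0.2068]), array([0.0433, 0.0704]), 'yaw of long side from +y', 0.137)
[ 0.46012657 -0.20634797  0.21476178] [ 0.88238563  0.11174785 -0.58541264  1.75913236  0.06444747  1.28963444
  0.43288855] (array([ 3.507e-01,  1.728e-01, -1.000e-04]), 'spin', np.float64(-1.4199))
```

View pics/w3.png

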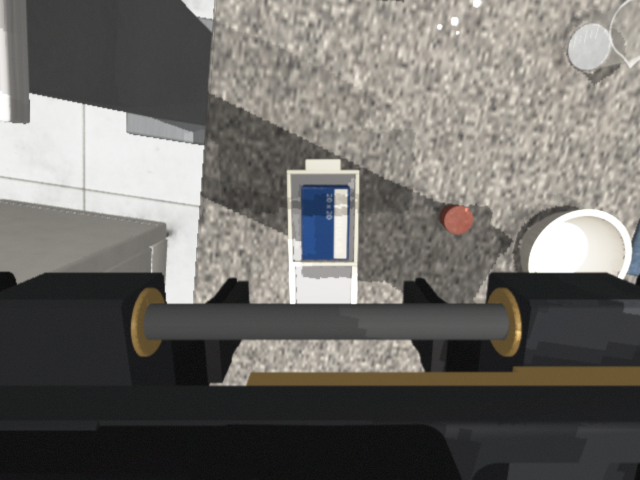

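The wrist view shows the carton lying flat inside the oblong bay, at (325,222). Its measured centre is (0.460, −0.207), the bay centre. Now the amber bottle.

{"name": "drive_tool", "arguments": {"plan": [{"offset": [0.018,0.009,0],"spin": 0},{"offset": [0.035,0.0173,0],"spin": 0},{"offset": [0.035,0.0173,0],"spin": 0},{"offset": [0.035,0.0173,0],"spin": 0},{"offset": [0.035,0.0173,0],"spin": 0},{"offset": [0.035,0.0173,0],"spin": 0},{"offset": [0.035,0.0173,0],"spin": 0},{"offset": [0.035,0.0173,0],"spin": 0},{"offset": [0.035,0.0173,0],"spin": 0},{"offset": [0.035,0.0173,0],"spin": 0},{"offset": [0.018,0.009,0],"spin": 0},{"offset": [0,0,0],"spin": 0}], "fingers": 0.087}}

```text
time_s: 8.95
eef_pos: [0.578, 0.1705, 0.213]
ee_rot: [-0.002, 0.65, 0.76, -0.0]
wrist_force: [-0.8, -0.1, -0.8]
gripper_width: 0.0869
grasp_force: 0.0
```

Run:
```python
from h import *
w=r.camera("wrist");G=hsv(w);h,s,v=G[...,0],G[...,1],G[...,2]
print(r.state()["eef_pos"],r.state()["time_s"])
u,q=proj(w,[.5782,.1663,.085])[0].astype(int);print(u,q)
wh=(s<45)&(v>170)
try: print("cap",circ(w,blob(wh,(u-45,q-45,u+45,q+45)),.085))
except Exception as e: print(e)
print(proj(w,[(.5782,.1663,.0)]),move_to(.5782,.1663,.1511))
cv2.imwrite("pics/w4.png",w["frame"][:,:,::-1])
```

```text
[0.57821853 0.16816785 0.21312079] 9.0
326 243
cap [0.5784 0.1627 0.0325]
[[326.5412426 223.6326219]] (array([-0.0018, -0.0003, -0.    ]), 'spin', np.float64(0.0029))
```

View pics/w4.png

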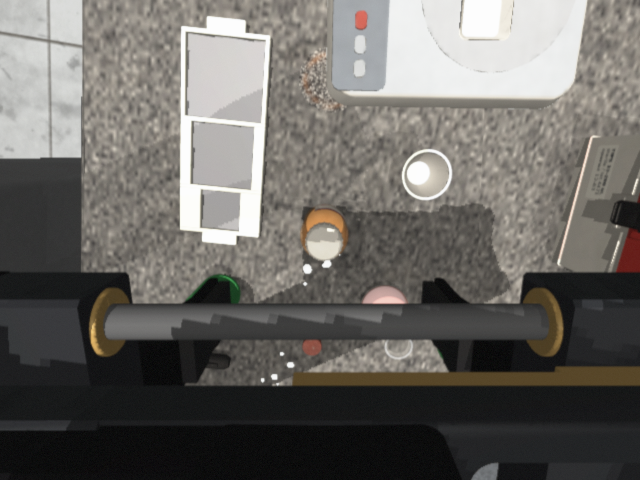

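The wrist view shows the amber bottle's cap at (324,241), centred between the fingers. The green bottle at (225,290) is off to the side. Grasping the bottle.

{"name": "drive_tool", "arguments": {"plan": [{"offset": [-0.003,0,0.02],"spin": 0},{"offset": [0,0,0.035],"spin": 0},{"offset": [0,0,0.035],"spin": 0},{"offset": [0,0,0.035],"spin": 0},{"offset": [0,0,0.03],"spin": 0},{"offset": [0,0,0.02],"spin": 0},{"offset": [0,0,0.007],"spin": 0},{"offset": [0,0,0],"spin": 0},{"offset": [0,0,0],"spin": 0}]}}

```text
time_s: 9.9
eef_pos: [0.5801, 0.1634, 0.034]
ee_rot: [0.0, 0.652, 0.758, 0.0]
wrist_force: [-0.5, -0.1, 1.3]
gripper_width: 0.0869
grasp_force: 0.0
```

{"name": "drive_tool", "arguments": {"plan": [{"offset": [0,0,0],"spin": 0},{"offset": [0,0,0],"spin": 0},{"offset": [0,0,0],"spin": 0},{"offset": [0,0,0],"spin": 0},{"offset": [0,0,0],"spin": 0},{"offset": [0,0,0],"spin": 0},{"offset": [0,0,0],"spin": 0},{"offset": [0,0,0],"spin": 0}], "fingers": 0.02, "squeeze": 15}}

```text
time_s: 10.7
eef_pos: [0.5795, 0.1638, 0.033]
ee_rot: [-0.0, 0.652, 0.758, -0.0]
wrist_force: [-1.2, -0.4, 0.3]
gripper_width: 0.0422
grasp_force: 15.0
```

Run:
```python
from h import *
print(r.state()["eef_pos"],move_to(.4716,-.2823,.1511),move_to(.47,-.1))
```

```text
[0.57951252 0.1637986  0.03298737] (array([-4.248e-01, -1.738e-01,  1.000e-04]), 'spin', np.float64(-0.0)) [-2.443e-01 -1.480e-01  1.000e-04]
```

{"name": "drive_tool", "arguments": {"plan": [{"offset": [0,0,-0.02],"spin": 0},{"offset": [0,0,-0.04],"spin": 0},{"offset": [0,0,-0.04],"spin": 0},{"offset": [-0.02,-0.008,-0.02],"spin": 0},{"offset": [-0.035,-0.0143,0],"spin": 0},{"offset": [-0.035,-0.0143,0],"spin": 0},{"offset": [-0.035,-0.0143,0],"spin": 0},{"offset": [-0.035,-0.0143,0],"spin": 0},{"offset": [-0.035,-0.0143,0],"spin": 0},{"offset": [-0.035,-0.0143,0],"spin": 0},{"offset": [-0.035,-0.0143,0],"spin": 0},{"offset": [-0.035,-0.0143,0],"spin": 0}]}}

```text
time_s: 11.9
eef_pos: [0.5031, -0.1527, 0.1531]
ee_rot: [0.0, 0.652, 0.758, -0.0]
wrist_force: [-0.1, -0.4, -2.0]
gripper_width: 0.0419
grasp_force: 15.0
```

{"name": "drive_tool", "arguments": {"plan": [{"offset": [-0.035,-0.0143,0],"spin": 0},{"offset": [-0.035,-0.0143,0],"spin": 0},{"offset": [-0.035,-0.0143,0],"spin": 0},{"offset": [-0.015,-0.006,0],"spin": 0},{"offset": [0,0,0],"spin": 0},{"offset": [0,0,0],"spin": 0}]}}

```text
time_s: 12.5
eef_pos: [0.4738, -0.2761, 0.1529]
ee_rot: [-0.0, 0.652, 0.759, 0.0]
wrist_force: [1.1, 0.3, -1.2]
gripper_width: 0.0413
grasp_force: 15.0
```

Run:
```python
from h import *
print(r.state()["eef_pos"],r.state()["gripper_width"],move_to(.4716,-.2823,.1511))
```

```text
[ 0.47377285 -0.2761389   0.15294646] 0.041339886412177694 (array([-0.0058, -0.0031, -0.    ]), 'spin', np.float64(0.0005))
```

{"name": "drive_tool", "arguments": {"plan": [{"offset": [-0.008,-0.003,0],"spin": 0},{"offset": [0,0,0.03],"spin": 0},{"offset": [0,0,0.035],"spin": 0},{"offset": [0,0,0.025],"spin": 0},{"offset": [0,0,0.015],"spin": 0},{"offset": [0,0,0.007],"spin": 0},{"offset": [0,0,0.003],"spin": 0},{"offset": [0,0,0.001],"spin": 0},{"offset": [0,0,0],"spin": 0},{"offset": [0,0,0],"spin": 0},{"offset": [0,0,0],"spin": 0}]}}

```text
time_s: 13.6
eef_pos: [0.472, -0.2858, 0.0376]
ee_rot: [0.001, 0.652, 0.758, -0.0]
wrist_force: [-0.6, -0.2, -0.5]
gripper_width: 0.0418
grasp_force: 15.0
```

Run:
```python
from h import *
print(r.state()["eef_pos"],r.state()["wrist_force"],move_to(.4716,-.2845,.1511))
```

```text
[ 0.47198024 -0.28578435  0.037646  ] [-0.55862934 -0.21054358 -0.4656005 ] (array([ 0.0013, -0.0002, -0.    ]), 'spin', np.float64(-0.0002))
```

{"name": "drive_tool", "arguments": {"plan": [{"offset": [0.001,0,0.001],"spin": 0},{"offset": [0,0,0.001],"spin": 0},{"offset": [0,0,0],"spin": 0},{"offset": [0,0,0],"spin": 0}]}}

```text
time_s: 14.0
eef_pos: [0.4717, -0.2846, 0.0359]
ee_rot: [0.0, 0.652, 0.758, -0.0]
wrist_force: [-3.2, 1.0, 9.1]
gripper_width: 0.0417
grasp_force: 15.0
```

{"name": "drive_tool", "arguments": {"plan": [{"offset": [0,0,0],"spin": 0},{"offset": [0,0,0],"spin": 0},{"offset": [0,0,0],"spin": 0},{"offset": [0,0,0],"spin": 0},{"offset": [0,0,0],"spin": 0},{"offset": [0,0,-0.02],"spin": 0},{"offset": [0,0,-0.035],"spin": 0},{"offset": [0,0,-0.04],"spin": 0},{"offset": [0,0,-0.04],"spin": 0},{"offset": [0,0,-0.03],"spin": 0},{"offset": [0,0,0],"spin": 0}], "fingers": 0.075}}

```text
time_s: 15.1
eef_pos: [0.4735, -0.2854, 0.2046]
ee_rot: [0.004, 0.652, 0.758, 0.0]
wrist_force: [-0.5, 0.4, -0.5]
gripper_width: 0.0753
grasp_force: 0.0
```

Run:
```python
from h import *
w=r.camera("wrist");G=hsv(w);h,s,v=G[...,0],G[...,1],G[...,2]
u,q=proj(w,[.4716,-.2823,.088])[0].astype(int);print(u,q)
print(r.state()["eef_pos"],move_to(.6537,.0897))
cv2.imwrite("pics/w5.png",w["frame"][:,:,::-1])
```

```text
323 235
[ 0.47252592 -0.28502699  0.20203924] [ 0.3432  0.2355 -0.0004]
```

View pics/w5.png

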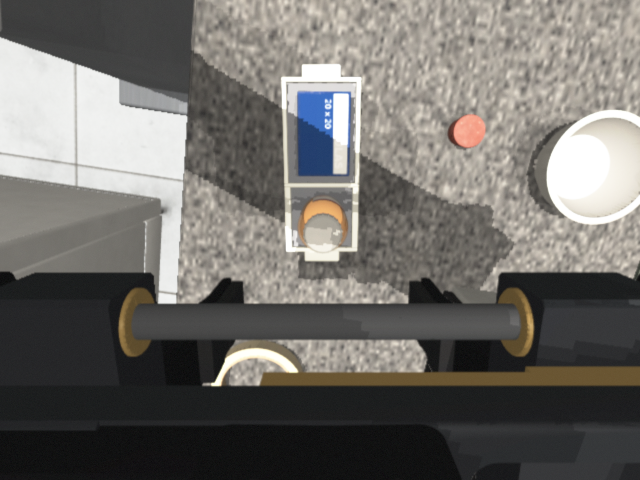

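The wrist view shows the bottle standing in the square bay with its cap at (324,233), and the carton still flat. The staining kit is done. Next the pink flask.

{"name": "drive_tool", "arguments": {"plan": [{"offset": [0.02,0.0137,0],"spin": 0},{"offset": [0.034,0.0233,0],"spin": 0},{"offset": [0.034,0.0233,0],"spin": 0},{"offset": [0.034,0.0233,0],"spin": 0},{"offset": [0.034,0.0233,0],"spin": 0},{"offset": [0.034,0.0233,0],"spin": 0},{"offset": [0.034,0.0233,0],"spin": 0},{"offset": [0.034,0.0233,0],"spin": 0},{"offset": [0.034,0.0233,0],"spin": 0},{"offset": [0.034,0.0233,0],"spin": 0},{"offset": [0.02,0.0137,0],"spin": 0},{"offset": [0,0,0],"spin": 0.093}], "fingers": 0.05}}

```text
time_s: 16.35
eef_pos: [0.6533, 0.0983, 0.1978]
ee_rot: [-0.002, 0.684, 0.729, -0.0]
wrist_force: [-1.5, -0.2, 0.3]
gripper_width: 0.05
grasp_force: 0.0
```

{"name": "drive_tool", "arguments": {"plan": [{"offset": [0,0,0],"spin": 0},{"offset": [0,0,0],"spin": 0}]}}

```text
time_s: 16.55
eef_pos: [0.6535, 0.0925, 0.1989]
ee_rot: [-0.0, 0.686, 0.728, -0.001]
wrist_force: [0.4, -0.3, 0.5]
gripper_width: 0.0503
grasp_force: 0.0
```

Run:
```python
from h import *
w=r.camera("wrist");G=hsv(w);h,s,v=G[...,0],G[...,1],G[...,2]
print(r.state()["eef_pos"],r.state()["time_s"])
print(proj(w,[(.6537,.0897,.088),(.6537,.0897,.01)]))
u,q=proj(w,[.6537,.0897,.01])[0].astype(int)
print("pink",circ(w,blob(((h<12)|(h>165))&(s>45),(u-60,max(q-60,0),u+60,q+50)),.01))
print(move_to(.6537,.0897,.0578))
cv2.imwrite("pics/w6.png",w["frame"][:,:,::-1])
```

```text
[0.65364102 0.09219222 0.19927156] 16.6
[[326.78134182 246.02713915]
 [326.63170081 226.08489817]]
pink [0.651  0.0887 0.052 ]
(array([-0.0025, -0.0001,  0.    ]), 'spin', np.float64(0.0014))
```

View pics/w6.png

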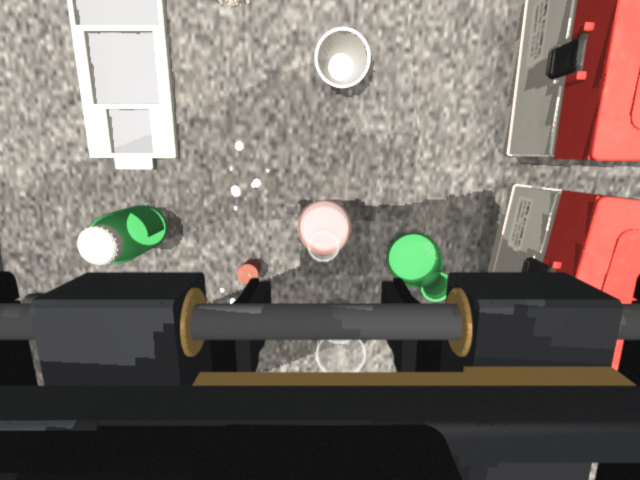

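The wrist view shows the flask's neck ring at (323,246), pink base at (325,228), and the green twin at (415,260) with its neck at (436,287), leaving 28 mm for the finger. The flask is at (0.651, 0.089). Grasping it by the neck.

{"name": "drive_tool", "arguments": {"plan": [{"offset": [-0.003,-0.0025,0],"spin": 0},{"offset": [0,0,0.03],"spin": 0},{"offset": [0,0,0.035],"spin": 0},{"offset": [0,0,0.03],"spin": 0},{"offset": [0,0,0.02],"spin": 0},{"offset": [0,0,0.012],"spin": 0},{"offset": [0,0,0.005],"spin": 0},{"offset": [0,0,0],"spin": 0},{"offset": [0,0,0],"spin": 0},{"offset": [0,0,0],"spin": 0}]}}

```text
time_s: 17.6
eef_pos: [0.6522, 0.0901, 0.0693]
ee_rot: [0.001, 0.686, 0.727, 0.001]
wrist_force: [-0.3, -0.9, -0.1]
gripper_width: 0.0502
grasp_force: 0.0
```

{"name": "drive_tool", "arguments": {"plan": [{"offset": [0,0,0],"spin": 0},{"offset": [0,0,0],"spin": 0},{"offset": [0,0,0],"spin": 0},{"offset": [0,0,0],"spin": 0},{"offset": [0,0,0],"spin": 0},{"offset": [0,0,0],"spin": 0},{"offset": [0,0,0],"spin": 0}], "fingers": 0.01, "squeeze": 12}}

```text
time_s: 18.3
eef_pos: [0.6516, 0.0901, 0.0681]
ee_rot: [0.0, 0.686, 0.727, -0.0]
wrist_force: [-0.4, -0.1, 1.2]
gripper_width: 0.022
grasp_force: 12.0
```

Run:
```python
from h import *
w=r.camera("top");H=hsv(w);h,s,v=H[...,0],H[...,1],H[...,2]
print(r.state()["eef_pos"],move_to(.4687,.2843,.0578))
```

```text
[0.65153667 0.0900335  0.06805971] (array([ 0.2045, -0.1713, -0.    ]), 'spin', np.float64(0.0002))
```

{"name": "drive_tool", "arguments": {"plan": [{"offset": [0,0,-0.015],"spin": 0},{"offset": [0,0,-0.035],"spin": 0},{"offset": [0,0,-0.04],"spin": 0},{"offset": [0.016,-0.0135,-0.01],"spin": 0},{"offset": [0.027,-0.0226,0],"spin": 0},{"offset": [0.027,-0.0226,0],"spin": 0},{"offset": [0.027,-0.0226,0],"spin": 0},{"offset": [0.027,-0.0226,0],"spin": 0},{"offset": [0.027,-0.0226,0],"spin": 0},{"offset": [0.027,-0.0226,0],"spin": 0},{"offset": [0.02,-0.0167,0],"spin": 0},{"offset": [0,0,0],"spin": 0}]}}

```text
time_s: 19.55
eef_pos: [0.4716, 0.2819, 0.1695]
ee_rot: [-0.0, 0.684, 0.73, 0.001]
wrist_force: [-0.2, 0.3, -0.5]
gripper_width: 0.0222
grasp_force: 12.0
```

Run:
```python
from h import *
w=r.camera("wrist");G=hsv(w)
wh=(G[...,1]<45)&(G[...,2]>185)
print(r.state()["eef_pos"],r.state()["gripper_width"],move_to(.4687,.2843,.0578))
e=np.array([-np.sin(.0578),np.cos(.0578)]);f=np.array([e[1],-e[0]]);c=np.array([.4717,.2324])
P=[[*(c+a*e+b*f),.009] for a,b in((.091,-.039),(.091,.039),(.017,-.035),(.017,.035))]
print("predicted rim corners",proj(w,P).round().tolist())
cv2.imwrite("pics/w7.png",w["frame"][:,:,::-1])
```

```text
[0.47345699 0.27984576 0.16930835] 0.02214535334538561 (array([ 0.0047, -0.0045, -0.    ]), 'spin', np.float64(0.0039))
predicted rim corners [[277.0, 180.0], [370.0, 181.0], [283.0, 265.0], [362.0, 266.0]]
```

View pics/w7.png

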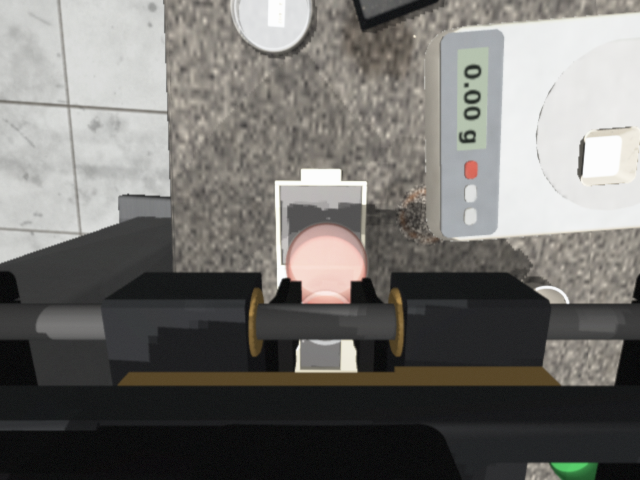

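The wrist view shows the flask held upright. The tray rim corners are at (275,182) and (367,182), within 3 px of the prediction. Lowering into the largest bay.

{"name": "drive_tool", "arguments": {"plan": [{"offset": [0.0045,-0.005,0],"spin": 0},{"offset": [0,0,0.025],"spin": 0},{"offset": [0,0,0.03],"spin": 0},{"offset": [0,0,0.02],"spin": 0},{"offset": [0,0,0.012],"spin": 0},{"offset": [0,0,0.006],"spin": 0},{"offset": [0,0,0.003],"spin": 0},{"offset": [0,0,0.002],"spin": 0},{"offset": [0,0,0],"spin": 0},{"offset": [0,0,0],"spin": 0},{"offset": [0,0,0],"spin": 0},{"offset": [0,0,0],"spin": 0}]}}

```text
time_s: 20.8
eef_pos: [0.4701, 0.2827, 0.071]
ee_rot: [0.0, 0.686, 0.727, 0.001]
wrist_force: [1.1, -0.3, 5.9]
gripper_width: 0.0223
grasp_force: 12.0
```

Run:
```python
from h import *
print(r.state()["eef_pos"],r.state()["wrist_force"],move_to(.4687,.2843,.0578))
```

```text
[0.47011874 0.28268958 0.07096252] [ 1.12839563 -0.25413086  5.88199995] (array([ 0.0017, -0.0013, -0.    ]), 'spin', np.float64(0.0001))
```

Floor contact at the expected height (5.9 N at z 0.071). Releasing to a moderate opening and going up.

{"name": "drive_tool", "arguments": {"plan": [{"offset": [0,0,0],"spin": 0},{"offset": [0,0,0],"spin": 0},{"offset": [0,0,0],"spin": 0},{"offset": [0,0,0],"spin": 0},{"offset": [0,0,0],"spin": 0},{"offset": [0,0,-0.015],"spin": 0},{"offset": [0,0,-0.035],"spin": 0},{"offset": [0,0,-0.04],"spin": 0},{"offset": [0,0,-0.03],"spin": 0},{"offset": [0,0,-0.02],"spin": 0},{"offset": [0,0,0],"spin": 0}], "fingers": 0.06}}

```text
time_s: 21.9
eef_pos: [0.4703, 0.2835, 0.2141]
ee_rot: [0.001, 0.686, 0.727, 0.003]
wrist_force: [0.8, 0.2, 0.4]
gripper_width: 0.0598
grasp_force: 0.0
```

Run:
```python
from h import *
w=r.camera("wrist")
G=hsv(w);h,s,v=G[...,0],G[...,1],G[...,2]
u,q=proj(w,[.4687,.2843,.013])[0].astype(int)
print("pink",circ(w,blob(((h<12)|(h>165))&(s>45),(u-60,max(q-60,0),u+60,q+50)),.013))
print(r.state()["eef_pos"],move_to(.6595,.2303))
t=r.camera("top");cv2.imwrite("pics/t8.png",t["frame"][140:380,100:420,::-1].repeat(2,0).repeat(2,1))
```

```text
pink [0.4697 0.281  0.0516]
[0.46980495 0.28286287 0.21204976] [-0.0635  0.1863  0.0005]
```

View pics/t8.png

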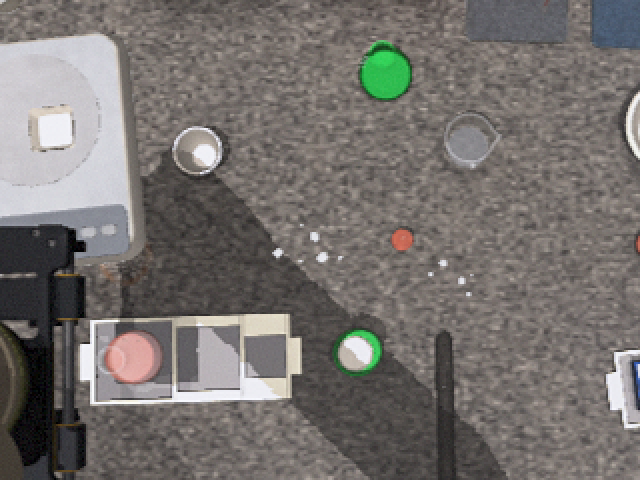

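The top view shows the flask upright in the largest bay, measured at (0.470, 0.281). The crucible is at crop pixel (198,151), clear of the balance. Going for the crucible.

{"name": "drive_tool", "arguments": {"plan": [{"offset": [-0.005,0.0143,0],"spin": 0},{"offset": [-0.0117,0.0344,0],"spin": 0},{"offset": [-0.0117,0.0344,0],"spin": 0},{"offset": [-0.0117,0.0344,0],"spin": 0},{"offset": [-0.0117,0.0344,0],"spin": 0},{"offset": [-0.0117,0.0344,0],"spin": 0},{"offset": [0,0,0],"spin": 0},{"offset": [0,0,0],"spin": 0}], "fingers": 0.078}}

```text
time_s: 22.8
eef_pos: [0.6595, 0.2287, 0.2077]
ee_rot: [-0.001, 0.687, 0.727, -0.001]
wrist_force: [-0.4, 0.6, -0.8]
gripper_width: 0.0779
grasp_force: 0.0
```

Run:
```python
from h import *
w=r.camera("wrist");G=hsv(w);h,s,v=G[...,0],G[...,1],G[...,2]
print(r.state()["eef_pos"],r.state()["time_s"])
u,q=proj(w,[.6595,.2303,.035])[0].astype(int);print(u,q)
g=cv2.cvtColor(w["frame"],cv2.COLOR_RGB2GRAY)
C=cv2.HoughCircles(cv2.medianBlur(g,3)[q-60:q+60,u-60:u+60],cv2.HOUGH_GRADIENT,1,80,param1=100,param2=15,minRadius=18,maxRadius=40)
print(C)
for x,y,R0 in C[0]: print(cast(w,[(x+u-60,y+q-60)],.035),R0)
cv2.imwrite("pics/w9.png",w["frame"][:,:,::-1])
```

```text
[0.65873831 0.22961615 0.20850393] 22.85
327 224
[[[58.5 60.5 23.5]]]
[[0.65813713 0.23044971 0.035     ]] 23.5
```

View pics/w9.png

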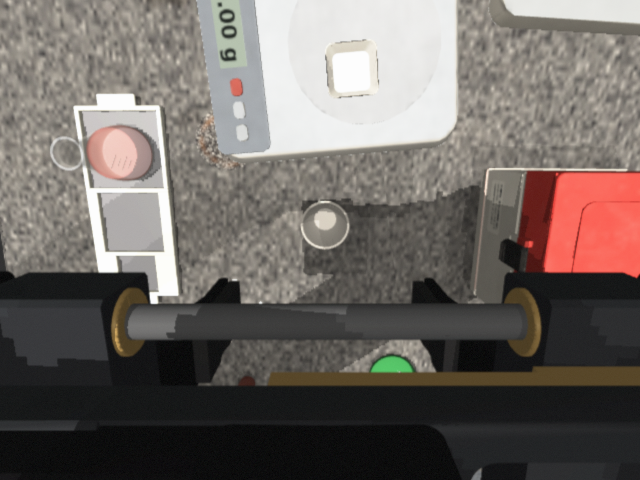

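The wrist view shows the crucible at (325,224), centred under the fingers. The red box front is at x of about 0.80, beyond the hand's end at 0.753. Picking it by the rim.

{"name": "drive_tool", "arguments": {"plan": [{"offset": [0,0,0.02],"spin": 0},{"offset": [0,0,0.035],"spin": 0},{"offset": [0,0,0.04],"spin": 0},{"offset": [0,0,0.035],"spin": 0},{"offset": [0,0,0.03],"spin": 0},{"offset": [0,0,0.02],"spin": 0},{"offset": [0,0,0.0105],"spin": 0},{"offset": [0,0,0],"spin": 0},{"offset": [0,0,0],"spin": 0},{"offset": [0,0,0],"spin": 0}]}}

```text
time_s: 23.85
eef_pos: [0.6597, 0.2302, 0.0212]
ee_rot: [0.001, 0.686, 0.727, 0.001]
wrist_force: [-0.7, 0.4, 0.2]
gripper_width: 0.0779
grasp_force: 0.0
```

{"name": "drive_tool", "arguments": {"plan": [{"offset": [0,0,0],"spin": 0},{"offset": [0,0,0],"spin": 0},{"offset": [0,0,0],"spin": 0},{"offset": [0,0,0],"spin": 0},{"offset": [0,0,0],"spin": 0},{"offset": [0,0,0],"spin": 0},{"offset": [0,0,0],"spin": 0}], "fingers": 0.02, "squeeze": 12}}

```text
time_s: 24.55
eef_pos: [0.6589, 0.2297, 0.0195]
ee_rot: [-0.0, 0.686, 0.727, -0.0]
wrist_force: [0.2, -0.6, -0.1]
gripper_width: 0.0411
grasp_force: 12.0
```

Run:
```python
from h import *
print(r.state()["eef_pos"],move_to(.4720,.2164,.0578))
```

```text
[0.65892565 0.2297393  0.01951527] (array([-0.0025, -0.1874,  0.    ]), 'spin', np.float64(0.0003))
```

{"name": "drive_tool", "arguments": {"plan": [{"offset": [0,0,-0.02],"spin": 0},{"offset": [0,0,-0.04],"spin": 0},{"offset": [0,0,-0.04],"spin": 0},{"offset": [0,-0.0137,-0.03],"spin": 0},{"offset": [0,-0.0347,0],"spin": 0},{"offset": [0,-0.0347,0],"spin": 0},{"offset": [0,-0.0347,0],"spin": 0},{"offset": [0,-0.0347,0],"spin": 0},{"offset": [-0.0025,-0.0347,0],"spin": 0},{"offset": [0,0,0],"spin": 0},{"offset": [0,0,0],"spin": 0}]}}

```text
time_s: 25.65
eef_pos: [0.4725, 0.2163, 0.151]
ee_rot: [0.001, 0.686, 0.727, 0.001]
wrist_force: [0.6, -0.2, 0.3]
gripper_width: 0.0414
grasp_force: 12.0
```

Run:
```python
from h import *
print(r.state()["eef_pos"],r.state()["gripper_width"],move_to(.4720,.2164,.0578))
```

```text
[0.47251041 0.21626517 0.15102062] 0.04144994107449536 (array([ 0.0002, -0.0005, -0.    ]), 'spin', np.float64(0.0006))
```

{"name": "drive_tool", "arguments": {"plan": [{"offset": [0,0,0.025],"spin": 0},{"offset": [0,0,0.035],"spin": 0},{"offset": [0,0,0.03],"spin": 0},{"offset": [0,0,0.02],"spin": 0},{"offset": [0,0,0.01],"spin": 0},{"offset": [0,0,0.005],"spin": 0},{"offset": [0,0,0.003],"spin": 0},{"offset": [0,0,0.001],"spin": 0},{"offset": [0,0,0],"spin": 0},{"offset": [0,0,0],"spin": 0},{"offset": [0,0,0],"spin": 0}]}}

```text
time_s: 26.75
eef_pos: [0.4731, 0.2169, 0.0221]
ee_rot: [0.001, 0.686, 0.727, 0.001]
wrist_force: [-2.9, 0.1, 5.9]
gripper_width: 0.0418
grasp_force: 12.0
```

{"name": "drive_tool", "arguments": {"plan": [{"offset": [0,0,0],"spin": 0}]}}

```text
time_s: 26.85
eef_pos: [0.4731, 0.2169, 0.0221]
ee_rot: [0.001, 0.686, 0.727, 0.001]
wrist_force: [-2.6, -0.8, 5.9]
gripper_width: 0.0412
grasp_force: 12.0
```

Contact at the right height. Releasing and rising, then measuring the narrow stopper.

{"name": "drive_tool", "arguments": {"plan": [{"offset": [0,0,0],"spin": 0},{"offset": [0,0,0],"spin": 0},{"offset": [0,0,0],"spin": 0},{"offset": [0,0,0],"spin": 0},{"offset": [0,0,0],"spin": 0},{"offset": [0,0,-0.015],"spin": 0},{"offset": [0,0,-0.035],"spin": 0},{"offset": [0,0,-0.04],"spin": 0},{"offset": [0,0,-0.04],"spin": 0},{"offset": [0,0,-0.03],"spin": 0},{"offset": [0,0,-0.02],"spin": 0},{"offset": [0,0,0],"spin": 0}], "fingers": 0.07}}

```text
time_s: 28.05
eef_pos: [0.4734, 0.2174, 0.2044]
ee_rot: [0.001, 0.686, 0.727, 0.002]
wrist_force: [0.0, 0.2, -1.1]
gripper_width: 0.0704
grasp_force: 0.0
```

Run:
```python
from h import *
print(r.state()["eef_pos"],move_to(.5847,.0425,.0578))
w=r.camera("wrist");cv2.imwrite("pics/w10.png",w["frame"][:,:,::-1])
print(proj(w,[(.4726,.2164,.038),(.4756,.1645,.009)]))
```

```text
[0.4733719  0.21743591 0.20439631] (array([-0.1811,  0.1009,  0.0003]), 'spin', np.float64(0.0007))
[[324.45872498 229.21961384]
 [324.31657982 275.11176402]]
```

View pics/w10.png

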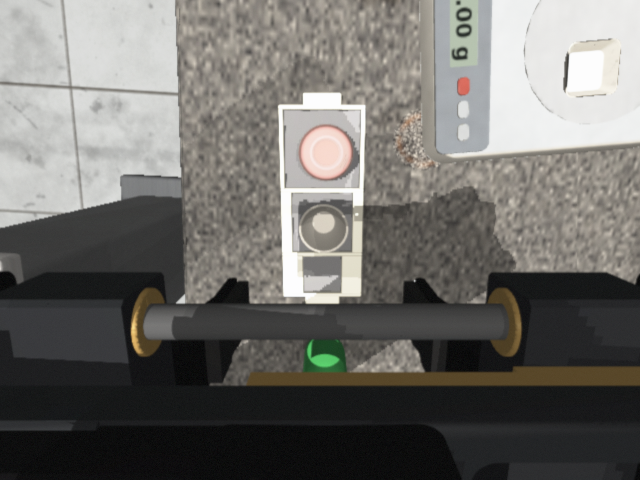

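The wrist view shows the flask in its bay at (325,152), the crucible at (323,229), and the smallest bay empty at (322,275). Next is the narrow stopper at (0.585, 0.0425). I'll turn the hand about 0.44 rad so its body stays clear of the green bottle.

{"name": "drive_tool", "arguments": {"plan": [{"offset": [-0.015,0.0085,0],"spin": 0},{"offset": [-0.033,0.0184,0],"spin": 0},{"offset": [-0.033,0.0184,0],"spin": 0},{"offset": [-0.033,0.0184,0],"spin": 0},{"offset": [-0.033,0.0184,0],"spin": 0},{"offset": [-0.033,0.0184,0],"spin": 0},{"offset": [0,0,0],"spin": -0.11},{"offset": [0,0,0],"spin": -0.11},{"offset": [0,0,0],"spin": -0.11},{"offset": [0,0,0],"spin": -0.11},{"offset": [0,0,0],"spin": 0},{"offset": [0,0,0],"spin": 0}], "fingers": 0.045}}

```text
time_s: 29.3
eef_pos: [0.5826, 0.0425, 0.2]
ee_rot: [-0.0, 0.512, 0.859, -0.0]
wrist_force: [0.2, -0.2, -0.6]
gripper_width: 0.0449
grasp_force: 0.0
```

Run:
```python
from h import *
w=r.camera("wrist");G=hsv(w);h,s,v=G[...,0],G[...,1],G[...,2]
u,q=proj(w,[.5847,.0425,.024])[0].astype(int);print(u,q)
print("st",circ(w,blob(((h<9)|(h>171))&(s>110),(u-40,q-40,u+40,q+40)),.024))
m=((h>45)&(h<85)&(s>100));
print(r.state()["eef_pos"],move_to(.5847,.0425,.5))
t=r.camera("top");H=hsv(t);b=blob((H[...,0]>45)&(H[...,0]<85)&(H[...,1]>100),(262,298,300,335));print("green",circ(t,b,.05))
```

```text
328 227
st [0.5817 0.0434 0.0196]
[0.58271173 0.04249045 0.20013608] (array([-0.0009,  0.0018, -0.    ]), 'spin', np.float64(-0.0049))Traceback (most recent call last):
  File "<stdin>", line 7, in <module>
  File "h.py", line 19, in blob
    return max(cs,key=cv2.contourArea)
ValueError: max() iterable argument is empty
```

{"name": "drive_tool", "arguments": {"plan": [{"offset": [0,0,0.02],"spin": 0},{"offset": [0,0,0.035],"spin": 0},{"offset": [0,0,0.035],"spin": 0},{"offset": [0,0,0.035],"spin": 0},{"offset": [0,0,0.03],"spin": 0},{"offset": [0,0,0.02],"spin": 0},{"offset": [0,0,0.01],"spin": 0},{"offset": [0,0,0.005],"spin": 0},{"offset": [0,0,0],"spin": 0},{"offset": [0,0,0],"spin": 0}]}}

```text
time_s: 30.4
eef_pos: [0.5837, 0.0426, 0.0116]
ee_rot: [0.001, 0.511, 0.859, 0.0]
wrist_force: [-0.1, 0.7, -0.6]
gripper_width: 0.0446
grasp_force: 0.0
```

{"name": "drive_tool", "arguments": {"plan": [{"offset": [0,0,0],"spin": 0},{"offset": [0,0,0],"spin": 0},{"offset": [0,0,0],"spin": 0},{"offset": [0,0,0],"spin": 0},{"offset": [0,0,0],"spin": 0},{"offset": [0,0,0],"spin": 0}], "fingers": 0.005, "squeeze": 8}}

```text
time_s: 31.0
eef_pos: [0.5831, 0.0424, 0.0107]
ee_rot: [0.0, 0.511, 0.86, 0.0]
wrist_force: [0.2, -0.8, 3.2]
gripper_width: 0.0196
grasp_force: 8.0
```

{"name": "drive_tool", "arguments": {"plan": [{"offset": [0,0,-0.02],"spin": 0},{"offset": [0,0,-0.04],"spin": 0},{"offset": [0,0,-0.04],"spin": 0},{"offset": [0,0,-0.03],"spin": 0},{"offset": [0,0,0],"spin": 0.11},{"offset": [0,0,0],"spin": 0.11},{"offset": [0,0,0],"spin": 0.11},{"offset": [0,0,0],"spin": 0.11},{"offset": [0,0,0],"spin": 0},{"offset": [0,0,0],"spin": 0}]}}

```text
time_s: 32.0
eef_pos: [0.5829, 0.0425, 0.1405]
ee_rot: [0.0, 0.685, 0.729, -0.0]
wrist_force: [-0.4, 1.0, -0.4]
gripper_width: 0.0194
grasp_force: 8.0
```

Run:
```python
from h import *
print(r.state()["eef_pos"],r.state()["gripper_width"],move_to(.4745,.1645,.0578))
```

```text
[0.5829343  0.04254367 0.14049037] 0.019403715600317596 (array([ 0.1284, -0.1007, -0.    ]), 'spin', np.float64(0.0037))
```

{"name": "drive_tool", "arguments": {"plan": [{"offset": [0.015,-0.0117,0],"spin": 0},{"offset": [0.0284,-0.0223,0],"spin": 0},{"offset": [0.0284,-0.0223,0],"spin": 0},{"offset": [0.0284,-0.0223,0],"spin": 0},{"offset": [0.0284,-0.0223,0],"spin": 0},{"offset": [0,0,0],"spin": 0.004},{"offset": [0,0,0],"spin": 0},{"offset": [0,0,0],"spin": 0}]}}

```text
time_s: 32.8
eef_pos: [0.4751, 0.1643, 0.1405]
ee_rot: [0.0, 0.688, 0.726, -0.0]
wrist_force: [-0.2, -0.2, -1.1]
gripper_width: 0.0194
grasp_force: 8.0
```

Run:
```python
from h import *
print(r.state()["eef_pos"],r.state()["gripper_width"],move_to(.4745,.1645,.0578))
w=r.camera("wrist");cv2.imwrite("pics/w11.png",w["frame"][:,:,::-1])
print(proj(w,[(.4756,.1645,.009)]))
```

```text
[0.4751238  0.16434605 0.14048298] 0.019410310293274273 (array([ 0.0002, -0.0006, -0.    ]), 'spin', np.float64(-0.0036))
[[327.06927647 236.2683336 ]]
```

View pics/w11.png

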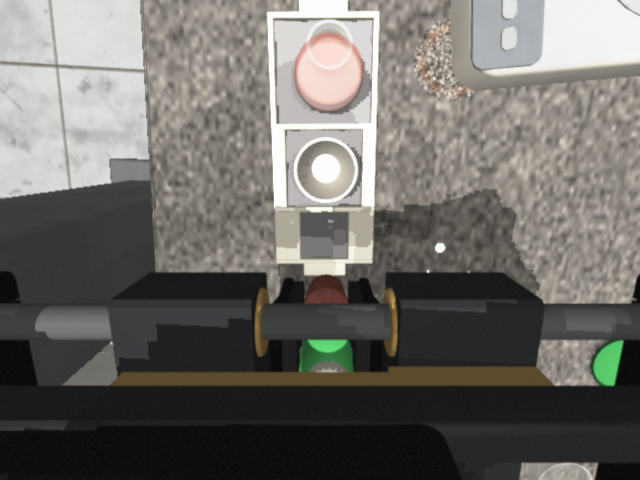

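The wrist view shows the stopper held at (325,290) and the bay floor centre at (324,236), against 327 predicted. I'll shift about 1.5 mm in −x and lower.

{"name": "drive_tool", "arguments": {"plan": [{"offset": [0,-0.0015,0.02],"spin": 0},{"offset": [0,0,0.035],"spin": 0},{"offset": [0,0,0.03],"spin": 0},{"offset": [0,0,0.02],"spin": 0},{"offset": [0,0,0.012],"spin": 0},{"offset": [0,0,0.006],"spin": 0},{"offset": [0,0,0.003],"spin": 0},{"offset": [0,0,0.001],"spin": 0},{"offset": [0,0,0],"spin": 0},{"offset": [0,0,0],"spin": 0},{"offset": [0,0,0],"spin": 0}]}}

```text
time_s: 33.95
eef_pos: [0.4737, 0.1649, 0.014]
ee_rot: [0.0, 0.688, 0.726, 0.0]
wrist_force: [-0.1, -0.5, -0.7]
gripper_width: 0.0198
grasp_force: 8.0
```

{"name": "drive_tool", "arguments": {"plan": [{"offset": [0,0,0.0006],"spin": 0},{"offset": [0,0,0],"spin": 0},{"offset": [0,0,0],"spin": 0}]}}

```text
time_s: 34.25
eef_pos: [0.4737, 0.165, 0.0135]
ee_rot: [0.0, 0.688, 0.726, 0.0]
wrist_force: [-0.6, -1.1, 6.3]
gripper_width: 0.0194
grasp_force: 8.0
```

{"name": "drive_tool", "arguments": {"plan": [{"offset": [0,0,0],"spin": 0},{"offset": [0,0,0],"spin": 0},{"offset": [0,0,0],"spin": 0},{"offset": [0,0,0],"spin": 0},{"offset": [0,0,-0.01],"spin": 0},{"offset": [0,0,-0.03],"spin": 0},{"offset": [0,0,-0.04],"spin": 0},{"offset": [0,0,-0.04],"spin": 0},{"offset": [0,0,-0.04],"spin": 0},{"offset": [0,0,-0.03],"spin": 0},{"offset": [0,0,0],"spin": 0},{"offset": [0,0,0],"spin": 0}], "fingers": 0.045}}

```text
time_s: 35.45
eef_pos: [0.4735, 0.165, 0.2037]
ee_rot: [0.001, 0.688, 0.726, 0.0]
wrist_force: [-0.2, -1.1, -0.5]
gripper_width: 0.0449
grasp_force: 0.0
```

Run:
```python
from h import *
w=r.camera("wrist");G=hsv(w);h,s,v=G[...,0],G[...,1],G[...,2]
t=r.camera("top");s_=r.camera("side")
a=w["frame"][60:300,200:460];b=s_["frame"][180:380,280:460]
a=cv2.resize(a,(390,360),interpolation=cv2.INTER_CUBIC);b=cv2.resize(b,(400,360),interpolation=cv2.INTER_CUBIC)
cv2.imwrite("pics/f.png",np.hstack([a,b])[:,:,::-1])
u,q=proj(w,[.4737,.1645,.027])[0].astype(int)
print("st",circ(w,blob(((h<9)|(h>171))&(s>110),(u-25,q-25,u+25,q+25)),.027),r.state()["gripper_width"],r.state()["eef_pos"])
```

```text
st [0.4729 0.1662 0.0198] 0.04506947303212359 [0.47266726 0.16469977 0.20197925]
```

View pics/f.png

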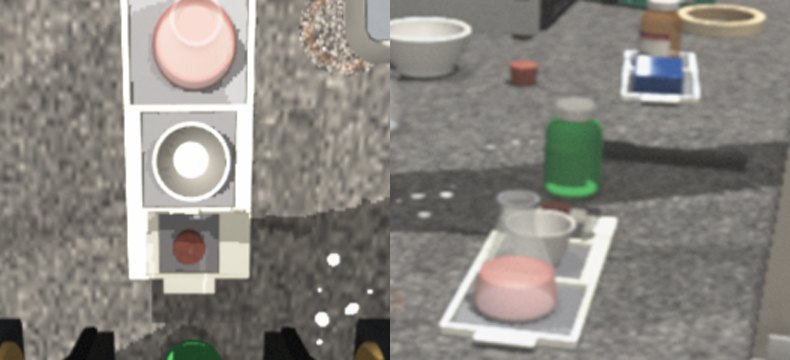

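The left crop shows the flask, crucible and narrow stopper standing in their bays; the stopper is at crop (188,245) and measures 19.8 mm at (0.473, 0.166). The right crop shows the staining kit intact, with the green bottle and the wide stopper untouched. Handing in.

```bash
python3 -c "
from station import r
print(r.finish_job())"
```

```text
the job is handed in; nothing more can be done
None
```

Both kits are made up in the order asked and handed in at about 36 s of the 144 s allowed; the last pictures show all five items in their correct bays, with the wide stopper and the green bottle where they stood (the beaker and green flask, never touched, weren't re-checked at the end).

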